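# Load the press nests with the brass bushes

## Robot

A 7-joint arm with a two-finger parallel gripper is mounted at the origin on the work surface. World frame = base frame: x ahead of the robot, y to its left, z up, the work surface at z = 0. Lengths are in m, angles in rad, forces in N, time in s.
With the tool pointing down it reaches from about 0.425 to 0.875 m from the base axis. Payload 8.4 kg.
Tool frame: the origin (TCP) lies midway between the tips of the shut fingers; the grasp point (between the pads) lies 19 mm behind it; z points along the fingers, y is the line along which they close (so a half turn about z gives the same grasp; the last joint's range is limited). The gripper opens to 87 mm and grips with 3 to 60 N. Pads are 19 mm wide; open, the fingers measure 117 mm over their backs; the gripper's body (75 mm by 190 mm) begins 51 mm behind the grasp point.
Start: joints at [-1.245, 0.333, 0.04, 1.465, -0.013, 1.343, -0.059], TCP at [0.268, 0.592, 0.223] pointing down, gripper open.
Joint ranges: [-2.58, 2.58], [-0.38, 2.09], [-1.3, 1.39], [0.25, 2.4], [-1.5, 4.64], [0.08, 2.09], [-2.65, 2.65]. Speed limits (rad/s): [2.22, 2.22, 2.79, 2.79, 3.14, 3.14, 3.14].

## Interface

Orientations are given as a unit quaternion [w, x, y, z].
In Python, from cell import ctrl, imaging, trace gives the robot as it stands.
- The arm moves only by the tool play_rows, never from a script. Its arguments are lists of equal length, an entry for each row: "dp": the shift along the tool's x, y, z in a scale on which 1.0 is 60 cm, a list of three; "turn": the turn about the tool's z in shares of 90 degrees (1.0 is 90 degrees); "hand": the opening, from -1 (shut) to 1 (fully open). A call has 1 to 12 rows; each row is the pose to reach, as a shift and turn from the pose commanded when the call began, along the tool's axes at that moment; what a row does not reach only later rows make up. A row lasts 1/8 s, in which the tool goes at most 62.5 mm and 10.7 degrees, less where a joint would pass 70% of its speed; a pose out of reach is approached as far as the arm can. Shift and turn numbers lie between -1 and 1, and a call with a number outside is refused. A call with a gripper value outside its range is refused whole. The fingers move at their own pace and stop on an object; the grip force is fixed at half the most. Time passes only in rows, so rows that repeat a pose let the fingers close. It gives the time, the measured TCP pose, the force, the opening and the grip force at its end, in the units of the state.
- ctrl.read_state(): the state, without advancing time (a new reading comes with each control period).
- imaging.capture(name): name is "side" or "top"; returns a dict with "color" (480x640x3 uint8, blue, green, red), "fx", "fy", "cx", "cy" (pixels), "T" (4x4, takes a point from camera to world coordinates). Camera axes: x right, y down, z forward; pixel columns grow to the right and rows downward; lengths in m; the calibration is good to about 2 mm. A picture is of the moment at which its call begins. There is no depth.
- ctrl.job_done(): hands the job in; it is judged then, once.
Trained networks look in the newest picture that a camera, given by its name, has taken for a name from the list of things; names that differ only in an ending like _2 or _b are one class to them, and where a whole thing is asked for, a point or a joint stands for the part that bears it (a point fixed in the world has none). Each returns a list of dicts, best first, with "p" (0 to 1); they miss things now and then, are a little off and sometimes report something else, mostly with a low value. They report only what shows in the picture. A call takes as long as a camera call. They do not tell look-alikes from the thing itself.
- trace(camera, thing): "mask" (480x640 bool, what is visible of it) and "centre" ([column, row] in pixels, amid what is visible of it).
The state is a dict: "clock": time; "joint_positions": joint angles; "qvel": joint speeds; "tau": joint torques, N m; "eef_pos": TCP position; "ee_rot": TCP orientation; "contact_force": force on the tool from outside, world axes, zero at the start; "wrist_torque": the same for the moment, N m; "opening": opening from 0.0 (shut) to 1.0 (fully open); "grasp_force": force on a finger pad.
Only numpy, scipy, OpenCV 4.12 (cv2) and the standard library are available. Lean on these libraries where they do the work, as an engineer would, in place of code of your own. Each camera call takes 0.05 s, during which the arm holds its last target. There are 200 camera calls.

## Task

Get the next pressing job ready: stand each of the three brass bushes upright, flange down, in the blue nest of its own size (large in large, medium in medium, small in small), flat on the floor of the nest. Do the large one first, then the medium, then the small, setting each down gently rather than dropping it, and leave the three steel bushes standing where they are.

Things in the scene. Friction and masses are not known exactly. Their poses are not given: they have to be found in the camera images.
- brass_large: large flanged bush of yellow brass, standing upright and loose on the bench, flange down: round barrel 52 mm in diameter with a 36 mm bore through it, 40 mm tall in all; the flange at its foot is 64 mm in diameter and 5 mm thick; about 360 g. To be moved. Origin: centre of its underside; z up along its axis.
- brass_medium: medium flanged bush of yellow brass, standing upright and loose on the bench, flange down: round barrel 36 mm in diameter with a 22 mm bore through it, 40 mm tall in all; the flange at its foot is 46 mm in diameter and 5 mm thick; about 200 g. To be moved. Origin: centre of its underside; z up along its axis.
- brass_small: small flanged bush of yellow brass, standing upright and loose on the bench, flange down: round barrel 22 mm in diameter with a 12 mm bore through it, 40 mm tall in all; the flange at its foot is 32 mm in diameter and 5 mm thick; about 80 g. To be moved. Origin: centre of its underside; z up along its axis.
- steel_large: large flanged bush of dark grey steel, standing upright and loose on the bench, flange down: round barrel 52 mm in diameter with a 36 mm bore through it, 40 mm tall in all; the flange at its foot is 64 mm in diameter and 5 mm thick; about 360 g. Same shape as the brass one, not to be moved. Origin: centre of its underside; z up along its axis.
- steel_medium: medium flanged bush of dark grey steel, standing upright and loose on the bench, flange down: round barrel 36 mm in diameter with a 22 mm bore through it, 40 mm tall in all; the flange at its foot is 46 mm in diameter and 5 mm thick; about 200 g. Same shape as the brass one, not to be moved. Origin: centre of its underside; z up along its axis.
- steel_small: small flanged bush of dark grey steel, standing upright and loose on the bench, flange down: round barrel 22 mm in diameter with a 12 mm bore through it, 40 mm tall in all; the flange at its foot is 32 mm in diameter and 5 mm thick; about 80 g. Same shape as the brass one, not to be moved. Origin: centre of its underside; z up along its axis.
- nest_large: large press nest: a fixed round blue dish with a white floor, 94 mm outer diameter, 14 mm high; open-topped pocket 84 mm in diameter, rim wall 5 mm thick, floor 8 mm above the bench, so the rim stands 6 mm above the floor. For the large brass bush. Origin: centre of its underside, on the bench; z up.
- nest_medium: medium press nest: a fixed round blue dish with a white floor, 76 mm outer diameter, 14 mm high; open-topped pocket 66 mm in diameter, rim wall 5 mm thick, floor 8 mm above the bench, so the rim stands 6 mm above the floor. For the medium brass bush. Origin: centre of its underside, on the bench; z up.
- nest_small: small press nest: a fixed round blue dish with a white floor, 62 mm outer diameter, 14 mm high; open-topped pocket 52 mm in diameter, rim wall 5 mm thick, floor 8 mm above the bench, so the rim stands 6 mm above the floor. For the small brass bush. Origin: centre of its underside, on the bench; z up.
There are look-alikes about, which are no part of the job. What is shaped like the brass_small but green or pink is not meant.

How it is judged:
On the way, in this order (a step that is already met when the one before it is completed fails the run):
1. the large brass bush stands in the large nest, let go (horizontal distance between brass_large and nest_large below 0.013 m and z of brass_large in the frame of nest_large between 0.005 and 0.0105 m and angle between brass_large's own z axis and vertical below 0.08 rad and contact force between the fingers and brass_large below 0.1 N and linear speed of brass_large below 0.02 m/s and angular speed of brass_large below 0.2 rad/s), for 0.2 s.
2. the medium brass bush stands in the medium nest, let go (horizontal distance between brass_medium and nest_medium below 0.013 m and z of brass_medium in the frame of nest_medium between 0.005 and 0.0105 m and angle between brass_medium's own z axis and vertical below 0.08 rad and contact force between the fingers and brass_medium below 0.1 N and linear speed of brass_medium below 0.02 m/s and angular speed of brass_medium below 0.2 rad/s), for 0.2 s.
3. the small brass bush stands in the small nest, let go (horizontal distance between brass_small and nest_small below 0.013 m and z of brass_small in the frame of nest_small between 0.005 and 0.0105 m and angle between brass_small's own z axis and vertical below 0.08 rad and contact force between the fingers and brass_small below 0.1 N and linear speed of brass_small below 0.02 m/s and angular speed of brass_small below 0.2 rad/s), for 0.2 s.
At the end, for the whole second after the job is handed in: Each brass bush stands released and at rest in the nest of its own size: axis within 13 mm of the nest's centre, underside on the nest's floor (5 to 10.5 mm above the bench), tilted less than 0.08 rad. The steel bushes stand upright within 20 mm of where they began (all of step 1 and all of step 2 and all of step 3 and distance of each of steel_large, steel_medium, steel_small from where it was at the start of the episode below 0.02 m and angle between each of steel_large, steel_medium, steel_small's own z axis and vertical below 0.1 rad); the robot touches nothing.
It fails at once if a steel bush is knocked over or shifted by more than 20 mm (distance of any of steel_large, steel_medium, steel_small from where it was at the start of the episode above 0.02 m or angle between any of steel_large, steel_medium, steel_small's own z axis and vertical above 0.3 rad).
It fails at once if a brass bush is dropped into its nest (comes down at more than 0.7 m/s) ((horizontal distance between brass_large and nest_large below 0.03 m and height (world z) of brass_large below 0.05 m and linear speed of brass_large above 0.7 m/s) or (horizontal distance between brass_medium and nest_medium below 0.03 m and height (world z) of brass_medium below 0.05 m and linear speed of brass_medium above 0.7 m/s) or (horizontal distance between brass_small and nest_small below 0.03 m and height (world z) of brass_small below 0.05 m and linear speed of brass_small above 0.7 m/s)).
It also fails if it takes over 86 s, if anything falls off the work surface, if the arm or the gripper's body presses on something with over 40 N, if the wrist force passes 120 N, or if a joint passes its speed limit or range.

## Working session

There is one attempt and no reset: what is moved stays moved. The work goes in short steps, Python scripts to look and compute and a tool call to move; the robot and the scene stay as the last step left them, time stands still between calls to the robot, and variables do not carry over. Pictures are saved under pics/ and viewed, at most 14 in all, crops included, and the job is handed in when it is done.

Besides the shell and the picture viewer there is one more tool, called after "Request:" as name(argument=value, ...) on one line, values as JSON. play_rows: Moves the arm, as the interface text tells. Its arguments: {"type":"object","properties":{"dp":{"type":"array"},"turn":{"type":"array"},"hand":{"type":"array"}},"required":["dp","turn","hand"]}

```bash
mkdir -p pics; cat > h.py <<'E'
import numpy as np, cv2
from cell import ctrl, imaging, trace
def proj(im,u,v,z):
    T=np.array(im["T"]); d=T[:3,:3]@np.array([(u-im["cx"])/im["fx"],(v-im["cy"])/im["fy"],1]); o=T[:3,3]
    return o+d*(z-o[2])/d[2]
E
python3 - <<'E'
from h import *
s=ctrl.read_state(); print({k:np.round(s[k],3) for k in("clock","eef_pos","ee_rot","opening","contact_force")})
for c in("top","side"):
    im=imaging.capture(c); cv2.imwrite(f"pics/{c}0.png",im["color"]); print(c,im["fx"],np.round(im["T"],3).tolist())
    for n in["brass_large","brass_medium","brass_small","steel_large","steel_medium","steel_small","nest_large","nest_medium","nest_small"]:
        for r in trace(c,n)[:4]:
            m=r["mask"]; ys,xs=np.nonzero(m)
            z=.014 if "nest" in n else .02
            print(n,round(r["p"],2),np.round(r["centre"]),[xs.min(),xs.max(),ys.min(),ys.max()],im["color"][m].mean(0).round(),proj(im,*r["centre"],z).round(3))
E
```

```text
{'clock': np.float64(0.0), 'eef_pos': array([0.268, 0.592, 0.222]), 'ee_rot': array([-0.   ,  0.211,  0.978, -0.001]), 'opening': np.float64(1.002), 'contact_force': array([-0.005,  0.187, -0.562])}
top 582.6485278113801 [[-0.027, -0.991, 0.128, 0.353], [-1.0, 0.026, -0.006, 0.004], [0.002, -0.128, -0.992, 1.232], [0.0, 0.0, 0.0, 1.0]]
brass_large 0.81 [479. 218.] [np.int64(469), np.int64(499), np.int64(205), np.int64(234)] [ 57. 116. 139.] [ 0.551 -0.328  0.02 ]
brass_medium 0.91 [181. 298.] [np.int64(170), np.int64(191), np.int64(290), np.int64(309)] [ 56. 121. 148.] [0.4   0.299 0.02 ]
brass_small 0.72 [380. 182.] [np.int64(373), np.int64(386), np.int64(174), np.int64(188)] [ 56. 114. 138.] [ 0.634 -0.123  0.02 ]
brass_small 0.67 [412. 184.] [np.int64(404), np.int64(418), np.int64(183), np.int64(198)] [111.  97. 139.] [ 0.628 -0.189  0.02 ]
brass_small 0.65 [350. 193.] [np.int64(344), np.int64(357), np.int64(186), np.int64(201)] [ 68. 107.  58.] [ 0.612 -0.058  0.02 ]
steel_large 0.95 [253. 272.] [np.int64(231), np.int64(261), np.int64(258), np.int64(287)] [74. 70. 69.] [0.451 0.1
[... 2126 characters left out ...]
int64(397), np.int64(453)] [150. 142. 135.] [ 0.386 -0.3    0.02 ]
steel_small 0.71 [355. 193.] [np.int64(350), np.int64(364), np.int64(179), np.int64(200)] [58. 56. 54.] [0.624 0.123 0.02 ]
nest_large 0.69 [354. 192.] [np.int64(350), np.int64(363), np.int64(180), np.int64(200)] [55. 53. 51.] [0.625 0.133 0.014]
nest_large 0.64 [312. 335.] [np.int64(285), np.int64(342), np.int64(305), np.int64(359)] [154. 147. 141.] [ 0.446 -0.172  0.014]
nest_medium 0.6 [296. 424.] [np.int64(269), np.int64(322), np.int64(396), np.int64(453)] [150. 142. 136.] [ 0.387 -0.3    0.014]
nest_small 0.78 [315. 252.] [np.int64(296), np.int64(327), np.int64(238), np.int64(266)] [138. 126. 118.] [ 0.499 -0.004  0.014]
```

```bash
cat >> h.py <<'E'
from scipy.optimize import least_squares
D={"large":(.052,.064,.094),"medium":(.036,.046,.076),"small":(.022,.032,.062)}
def model(n,zb=0):
    b,f,o=D[n.split("_")[1]]; a=np.linspace(0,2*np.pi,73); C=lambda d,z:np.c_[d/2*np.cos(a),d/2*np.sin(a),0*a+z+zb]
    return np.r_[C(o,0),C(o,.014)] if "nest" in n else np.r_[C(f,0),C(f,.005),C(b,.005),C(b,.04)]
def px(im,P):
    T=np.array(im["T"]); q=(P-T[:3,3])@T[:3,:3]; return np.c_[q[:,0]/q[:,2]*im["fx"]+im["cx"],q[:,1]/q[:,2]*im["fy"]+im["cy"]]
def box(p): return np.r_[p.min(0),p.max(0)]
def cmask(im,n,c,r=45):
    hsv=cv2.cvtColor(im["color"],cv2.COLOR_BGR2HSV); H,S,V=[hsv[...,i].astype(int) for i in range(3)]
    if "nest" in n: k=(H>95)&(H<130)&(S>90)
    else: k=(H>12)&(H<32)&(S>90)
    w=np.zeros_like(k); u,v=int(c[0]),int(c[1]); w[max(v-r,0):v+r,max(u-r,0):u+r]=1
    N,L,st,ce=cv2.connectedComponentsWithStats((k&w).astype(np.uint8)); i=1+st[1:,4].argmax(); return L==i
def fit(ims,n,x0,zb=0):
    M=model(n,zb); obs=[]
    for im in ims:
        c=px(im,np.array([[*x0,.02]]))[0]; ys,xs=np.nonzero(cmask(im,n,c)); obs.append(np.array([xs.min(),ys.min(),xs.max()+1,ys.max()+1.])-0.5)
    f=lambda x:np.concatenate([box(px(im,M+[*x,0]))-o for im,o in zip(ims,obs)])
    s=least_squares(f,x0,loss="soft_l1"); return s.x,f(s.x)
E
python3 - <<'E'
from h import *
t,s=imaging.capture("top"),imaging.capture("side")
np.set_printoptions(suppress=True)
for n,x in dict(brass_large=(.551,-.33),brass_medium=(.4,.3),brass_small=(.634,-.123),nest_large=(.451,-.165),nest_medium=(.393,-.296),nest_small=(.497,.003)).items():
    for I in([t],[s],[t,s]):
        x1,r=fit(I,n,x); print(n,x1.round(4),r.round(1))
E
```

```text
brass_large [ 0.5506 -0.3444] [-0.3 -0.1  0.3  0.1]
brass_large [ 0.5514 -0.3441] [-0.4 -0.4  0.4  0.3]
brass_large [ 0.5511 -0.3442] [-0.5 -0.4  0.2 -0.1 -0.6 -0.2  0.3  0.5]
brass_medium [0.3957 0.3023] [-0.3 -0.   0.3  0. ]
brass_medium [0.3943 0.3036] [-0.2 -0.2  0.2  0.2]
brass_medium [0.3951 0.3027] [-0.4  0.3  0.1  0.3  0.2  0.   0.6  0.4]
brass_small [ 0.638  -0.1242] [-0.  -0.4  0.   0.4]
brass_small [ 0.6388 -0.1248] [-0.1  0.1  0.1 -0.1]
brass_small [ 0.6386 -0.1246] [ 0.2 -0.6  0.2  0.1 -0.3 -0.  -0.1 -0.2]
nest_large [ 0.4503 -0.1616] [-0.7 -0.5  0.7  0.5]
nest_large [ 0.4493 -0.162 ] [-0.8 -0.8  0.8  0.5]
nest_large [ 0.4498 -0.1618] [-0.6 -0.3  0.8  0.7 -0.6 -0.9  1.1  0.3]
nest_medium [ 0.3857 -0.2973] [-0.9 -0.3  0.9  0.3]
nest_medium [ 0.3855 -0.2969] [-0.6 -1.1  0.6  0.7]
nest_medium [ 0.3856 -0.297 ] [-1.1 -0.3  0.8  0.3 -0.5 -1.   0.7  0.8]
nest_small [0.4949 0.0025] [-0.2 -0.9  0.2  0.9]
nest_small [0.4936 0.0017] [-0.4 -1.   0.4  0.8]
nest_small [0.4941 0.0023] [-0.1 -0.5  0.3  1.3 -0.2 -1.3  0.5  0.4]
```

View pics/top0.png

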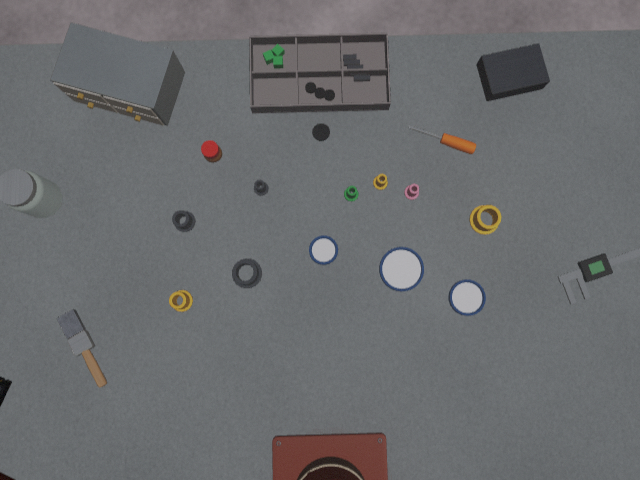

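View pics/side0.png

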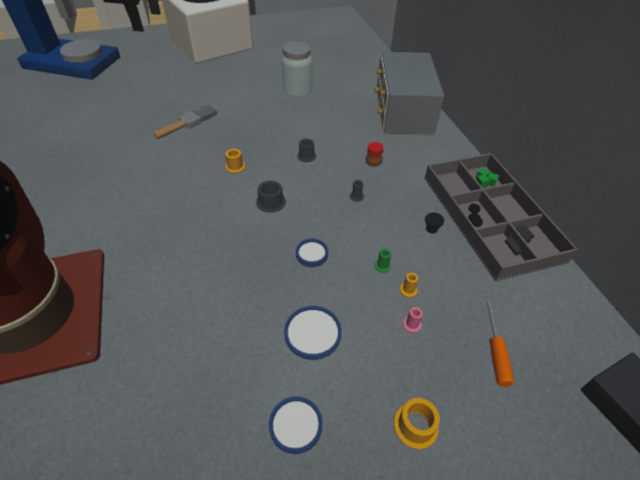

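```bash
cat >> h.py <<'E'
def plan(x,y,z,psi,n=10,arc=False):
    """rows from the current pose to TCP x,y,z with tool y at psi degrees (mod 180)"""
    from scipy.spatial.transform import Rotation as R
    s=ctrl.read_state(); p=np.array(s["eef_pos"]); w=s["ee_rot"]; Q=R.from_quat([*w[1:],w[0]]).as_matrix()
    h=np.degrees(np.arctan2(Q[1,1],Q[0,1])); turn=-(psi-h)
    g=np.array([x,y,z]); 
    print("pose",p.round(4),"head",h.round(1),"tilt",Q[:,2].round(3),"q",np.round(s["joint_positions"],2),"op",round(float(s["opening"]),3),"t",s["clock"])
    dp=[];tn=[]
    for k in range(1,n+1):
        f=k/n
        if arc:
            r0,r1=np.hypot(*p[:2]),np.hypot(x,y);a0,a1=np.arctan2(p[1],p[0]),np.arctan2(y,x);r=r0+f*(r1-r0);a=a0+f*(a1-a0)
            q=np.array([r*np.cos(a),r*np.sin(a),p[2]+f*(z-p[2])])
        else: q=p+f*(g-p)
        dp.append((Q.T@(q-p)*1000).round(1 if k==n else 0).tolist()); tn.append(round(turn*f,1))
    print(dp);print(tn)
E
python3 - <<'E'
from h import *
plan(.551,-.344,.12,-32,22,True)
E
```

```text
pose [0.2679 0.5922 0.2225] head 65.7 tilt [-0. -0. -1.] q [-1.25  0.33  0.04  1.47 -0.01  1.34 -0.06] op 0.995 t 1.1
[[-50.0, -2.0, 5.0], [-100.0, -8.0, 9.0], [-150.0, -18.0, 14.0], [-198.0, -31.0, 19.0], [-245.0, -48.0, 23.0], [-291.0, -69.0, 28.0], [-335.0, -93.0, 33.0], [-377.0, -121.0, 37.0], [-417.0, -152.0, 42.0], [-454.0, -186.0, 47.0], [-489.0, -222.0, 51.0], [-521.0, -261.0, 56.0], [-549.0, -303.0, 61.0], [-574.0, -346.0, 65.0], [-596.0, -392.0, 70.0], [-614.0, -439.0, 75.0], [-629.0, -487.0, 79.0], [-640.0, -536.0, 84.0], [-646.0, -586.0, 89.0], [-649.0, -636.0, 93.0], [-649.0, -686.0, 98.0], [-643.8, -736.3, 102.6]]
[np.float64(4.4), np.float64(8.9), np.float64(13.3), np.float64(17.8), np.float64(22.2), np.float64(26.6), np.float64(31.1), np.float64(35.5), np.float64(40.0), np.float64(44.4), np.float64(48.8), np.float64(53.3), np.float64(57.7), np.float64(62.1), np.float64(66.6), np.float64(71.0), np.float64(75.5), np.float64(79.9), np.float64(84.3), np.float64(88.8), np.float64(93.2), np.float64(97.7)]
```

Careful with the scale: shifts go in shares of 60 cm and turns go in shares of 90 degrees. That gives: -489 mm / 600 = -0.815, -222 mm / 600 = -0.37, 48.8 degrees / 90 = 0.5422.

Request:
play_rows(dp=[[-0.0833,-0.0033,0.0083],[-0.1667,-0.0133,0.015],[-0.25,-0.03,0.0233],[-0.33,-0.0517,0.0317],[-0.4083,-0.08,0.0383],[-0.485,-0.115,0.0467],[-0.5583,-0.155,0.055],[-0.6283,-0.2017,0.0617],[-0.695,-0.2533,0.07],[-0.7567,-0.31,0.0783],[-0.815,-0.37,0.085]], turn=[0.0489,0.0989,0.1478,0.1978,0.2467,0.2956,0.3456,0.3944,0.4444,0.4933,0.5422], hand=[1,1,1,1,1,1,1,1,1,1,1])

```text
clock: 2.48
eef_pos: [0.6225, 0.1869, 0.1714]
ee_rot: [0.0, 0.597, 0.802, 0.0]
contact_force: [0.7, 0.2, -0.2]
opening: 1.0
grasp_force: 0.0
```

```bash
python3 - <<'E'
from h import *
plan(.551,-.344,.12,-32,12,True)
E
```

```text
pose [0.6225 0.1869 0.1714] head 16.7 tilt [ 0.  0. -1.] q [-0.67  0.38  0.4   1.55 -0.15  1.25  0.05] op 1.0 t 2.475
[[-46.0, -2.0, 4.0], [-92.0, -7.0, 9.0], [-137.0, -15.0, 13.0], [-182.0, -26.0, 17.0], [-225.0, -41.0, 21.0], [-268.0, -58.0, 26.0], [-309.0, -79.0, 30.0], [-349.0, -102.0, 34.0], [-387.0, -128.0, 39.0], [-423.0, -157.0, 43.0], [-456.0, -188.0, 47.0], [-487.9, -221.3, 51.4]]
[np.float64(4.1), np.float64(8.1), np.float64(12.2), np.float64(16.2), np.float64(20.3), np.float64(24.4), np.float64(28.4), np.float64(32.5), np.float64(36.5), np.float64(40.6), np.float64(44.7), np.float64(48.7)]
```

In the tool's units: -488 mm / 600 = -0.8133, -456 mm / 600 = -0.76, 48.7 degrees / 90 = 0.5411.

Request:
play_rows(dp=[[-0.0767,-0.0033,0.0067],[-0.1533,-0.0117,0.015],[-0.2283,-0.025,0.0217],[-0.3033,-0.0433,0.0283],[-0.375,-0.0683,0.035],[-0.4467,-0.0967,0.0433],[-0.515,-0.1317,0.05],[-0.5817,-0.17,0.0567],[-0.645,-0.2133,0.065],[-0.705,-0.2617,0.0717],[-0.76,-0.3133,0.0783],[-0.8133,-0.3688,0.0857]], turn=[0.0456,0.09,0.1356,0.18,0.2256,0.2711,0.3156,0.3611,0.4056,0.4511,0.4967,0.5411], hand=[1,1,1,1,1,1,1,1,1,1,1,1])

```text
clock: 3.98
eef_pos: [0.5512, -0.3439, 0.1201]
ee_rot: [0.0, 0.874, 0.485, 0.0]
contact_force: [0.5, 0.3, 0.5]
opening: 1.001
grasp_force: 0.0
```

```bash
python3 - <<'E'
from h import *
plan(.551,-.344,.011,-32,4)
E
```

```text
pose [ 0.5512 -0.3439  0.1201] head -31.9 tilt [ 0. -0. -1.] q [-0.04  0.47  0.7   1.62 -0.33  1.17  0.18] op 1.001 t 3.975
[[-0.0, -0.0, 27.0], [-0.0, -0.0, 55.0], [-0.0, -0.0, 82.0], [-0.2, -0.2, 109.1]]
[np.float64(0.0), np.float64(0.0), np.float64(0.0), np.float64(0.1)]
```

In the tool's units: 109 mm / 600 = 0.1817, 100 mm / 600 = 0.1667.

Request:
play_rows(dp=[[0,0,0.05],[0,0,0.1],[0,0,0.1417],[0,0,0.1667],[0,0,0.1817],[0,0,0.1817],[0,0,0.1817],[0,0,0.1817],[0,0,0.1817],[0,0,0.1817],[0,0,0.1817],[0,0,0.1817]], turn=[0,0,0,0,0,0,0,0,0,0,0,0], hand=[1,1,1,1,1,1,-1,-1,-1,-1,-1,-1])

```text
clock: 5.48
eef_pos: [0.5517, -0.3428, 0.0113]
ee_rot: [-0.0, 0.874, 0.486, 0.0]
contact_force: [-0.8, 0.5, 1.6]
opening: 0.583
grasp_force: 30.0
```

In the tool's units: -70 mm / 600 = -0.1167, -45 mm / 600 = -0.075.

Request:
play_rows(dp=[[0,0,-0.0083],[0,0,-0.0333],[0,0,-0.075],[0,0,-0.1167],[0,0,-0.1167]], turn=[0,0,0,0,0], hand=[-1,-1,-1,-1,-1])

```text
clock: 6.1
eef_pos: [0.5529, -0.3438, 0.0838]
ee_rot: [0.002, 0.874, 0.486, 0.001]
contact_force: [0.0, -0.6, -4.1]
opening: 0.581
grasp_force: 30.0
```

```bash
python3 - <<'E'
from h import *
t,s=imaging.capture("top"),imaging.capture("side")
cv2.imwrite("pics/lift1.png",np.hstack([t["color"][120:330,330:600],s["color"][250:460,300:570]]))
plan(.450,-.162,.081,-20,6)
E
```

```text
pose [ 0.5516 -0.3426  0.081 ] head -31.8 tilt [ 0.  0. -1.] q [-0.03  0.51  0.69  1.65 -0.36  1.1   0.2 ] op 0.582 t 6.2
[[17.0, -30.0, -0.0], [33.0, -61.0, -0.0], [50.0, -91.0, -0.0], [67.0, -121.0, -0.0], [83.0, -151.0, -0.0], [99.8, -181.5, -0.0]]
[np.float64(-2.0), np.float64(-3.9), np.float64(-5.9), np.float64(-7.9), np.float64(-9.9), np.float64(-11.8)]
```

View pics/lift1.png

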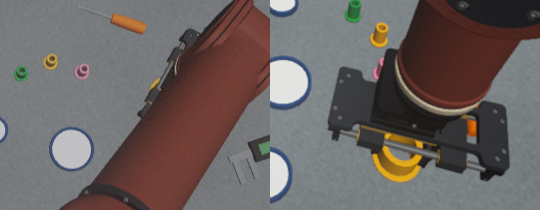

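In the tool's units: -181.5 mm / 600 = -0.3025, 99.8 mm / 600 = 0.1663, -11.8 degrees / 90 = -0.1311.

Request:
play_rows(dp=[[0.0133,-0.025,0],[0.0417,-0.075,0],[0.07,-0.1267,0],[0.0967,-0.1767,0],[0.125,-0.2267,0],[0.15,-0.2733,0],[0.165,-0.3,0],[0.1663,-0.3025,0],[0.1663,-0.3025,0],[0.1663,-0.3025,0]], turn=[-0.0111,-0.0333,-0.0556,-0.0778,-0.1,-0.1222,-0.1311,-0.1311,-0.1311,-0.1311], hand=[-1,-1,-1,-1,-1,-1,-1,-1,-1,-1])

```text
clock: 7.45
eef_pos: [0.4505, -0.1633, 0.0812]
ee_rot: [0.0, 0.82, 0.573, -0.0]
contact_force: [-0.4, 0.8, -2.7]
opening: 0.582
grasp_force: 30.0
```

```bash
python3 - <<'E'
from h import *
s=imaging.capture("side")
cv2.imwrite("pics/over1.png",s["color"][200:480,150:500])
plan(.450,-.162,.0195,-20,4)
E
```

```text
pose [ 0.4504 -0.1633  0.0812] head -20.1 tilt [-0.    -0.001 -1.   ] q [-0.37  0.12  0.67  2.06 -0.09  0.98 -0.  ] op 0.583 t 7.5
[[0.0, -0.0, 15.0], [1.0, -0.0, 31.0], [1.0, -1.0, 46.0], [1.1, -0.8, 61.7]]
[np.float64(-0.0), np.float64(-0.1), np.float64(-0.1), np.float64(-0.1)]
```

View pics/over1.png

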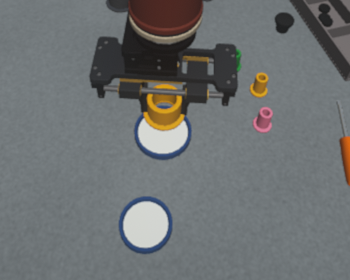

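Bush held upright above the large nest (crop ~(163,105) over nest (162,135), consistent with its height). Lowering.

In the tool's units: 62 mm / 600 = 0.1033, 61.5 mm / 600 = 0.1025.

Request:
play_rows(dp=[[0,0,0.025],[0.0017,0,0.05],[0.0017,-0.0017,0.07],[0.0017,-0.0017,0.0867],[0.0017,-0.0017,0.095],[0.0017,-0.0017,0.1],[0.0017,-0.0017,0.1025],[0.0017,-0.0017,0.1033],[0.0017,-0.0017,0.1033]], turn=[0,0,0,0,0,0,0,0,0], hand=[-1,-1,-1,-1,-1,-1,-1,-1,-1])

```text
clock: 8.62
eef_pos: [0.4497, -0.161, 0.0194]
ee_rot: [0.0, 0.819, 0.573, 0.0]
contact_force: [-0.4, 0.1, -3.4]
opening: 0.579
grasp_force: 30.0
```

In the tool's units: 0.7 mm / 600 = 0.0012, 0.4 mm / 600 = 0.0007.

Request:
play_rows(dp=[[0,0,0.0007],[0,0,0.0012],[0,0,0.0012],[0,0,0.0012],[0,0,0.0012],[0,0,0.0012],[0,0,0.0012],[0,0,0.0012]], turn=[0,0,0,0,0,0,0,0], hand=[-1,-1,-1,1,1,1,1,1])

```text
clock: 9.62
eef_pos: [0.4495, -0.161, 0.0184]
ee_rot: [0.0, 0.819, 0.573, -0.0]
contact_force: [0.2, -1.0, 0.0]
opening: 0.983
grasp_force: 0.0
```

In the tool's units: -150 mm / 600 = -0.25, -120 mm / 600 = -0.2.

Request:
play_rows(dp=[[0,0,-0.025],[0,0,-0.0667],[0,0,-0.1333],[0,0,-0.2],[0,0,-0.25],[0,0,-0.25]], turn=[0,0,0,0,0,0], hand=[1,1,1,1,1,1])

```text
clock: 10.38
eef_pos: [0.451, -0.1616, 0.1715]
ee_rot: [0.001, 0.819, 0.573, 0.002]
contact_force: [0.6, -1.3, -0.3]
opening: 1.0
grasp_force: 0.0
```

```bash
python3 - <<'E'
from h import *
t,s=imaging.capture("top"),imaging.capture("side")
try: print(*fit([s],"brass_large",(.45,-.162),.008))
except Exception as e: print(e)
cv2.imwrite("pics/rel1.png",s["color"][200:480,150:500])
plan(.395,.303,.17,37.5,12,True)
E
```

```text
[ 0.44910428 -0.16253315] [-0.59921501 -0.9916511   0.60307198  0.77036354]
pose [ 0.4495 -0.161   0.1688] head -20.0 tilt [ 0.001  0.    -1.   ] q [-0.42 -0.01  0.68  1.97  0.    1.18 -0.09] op 0.997 t 10.475
[[40.0, -0.0, -0.0], [80.0, -4.0, -0.0], [119.0, -11.0, -0.0], [158.0, -21.0, -0.0], [196.0, -34.0, -0.0], [233.0, -51.0, -1.0], [269.0, -70.0, -1.0], [303.0, -93.0, -1.0], [335.0, -118.0, -1.0], [365.0, -147.0, -1.0], [392.0, -177.0, -1.0], [417.2, -210.2, -1.1]]
[np.float64(-4.8), np.float64(-9.6), np.float64(-14.4), np.float64(-19.2), np.float64(-24.0), np.float64(-28.8), np.float64(-33.6), np.float64(-38.4), np.float64(-43.2), np.float64(-48.0), np.float64(-52.7), np.float64(-57.5)]
```

View pics/rel1.png

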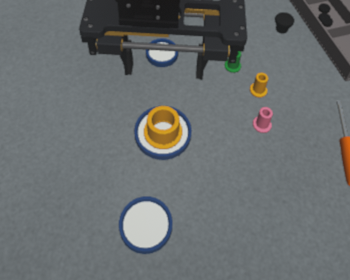

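Large bush stands centred in its nest (crop (162,127)), released. On to the medium.

In the tool's units: 417.2 mm / 600 = 0.6953, 392 mm / 600 = 0.6533, -57.5 degrees / 90 = -0.6389.

Request:
play_rows(dp=[[0.0667,0,0],[0.1333,-0.0067,0],[0.1983,-0.0183,0],[0.2633,-0.035,0],[0.3267,-0.0567,0],[0.3883,-0.085,-0.0017],[0.4483,-0.1167,-0.0017],[0.505,-0.155,-0.0017],[0.5583,-0.1967,-0.0017],[0.6083,-0.245,-0.0017],[0.6533,-0.295,-0.0017],[0.6953,-0.3503,-0.0017]], turn=[-0.0533,-0.1067,-0.16,-0.2133,-0.2667,-0.32,-0.3733,-0.4267,-0.48,-0.5333,-0.5856,-0.6389], hand=[1,1,1,1,1,1,1,1,1,1,1,1])

```text
clock: 11.98
eef_pos: [0.3939, 0.3034, 0.1682]
ee_rot: [-0.0, 0.442, 0.897, -0.001]
contact_force: [0.8, -0.3, 0.4]
opening: 1.003
grasp_force: 0.0
```

```bash
python3 - <<'E'
from h import *
plan(.395,.303,.011,37.5,4)
E
```

```text
pose [0.3939 0.3034 0.1682] head 37.6 tilt [-0.001 -0.002 -1.   ] q [-0.93  0.06  0.19  1.91 -0.01  1.18 -0.08] op 1.003 t 11.975
[[-0.0, 0.0, 39.0], [-0.0, 0.0, 79.0], [-1.0, 1.0, 118.0], [-0.9, 1.0, 157.2]]
[np.float64(0.0), np.float64(0.0), np.float64(0.1), np.float64(0.1)]
```

In the tool's units: 157.5 mm / 600 = 0.2625, 157 mm / 600 = 0.2617.

Request:
play_rows(dp=[[0,0,0.0667],[0,0,0.1333],[0,0,0.1917],[-0.0008,0.0008,0.2333],[-0.0008,0.0008,0.2617],[-0.0008,0.0008,0.2625],[-0.0008,0.0008,0.2625],[-0.0008,0.0008,0.2625],[-0.0008,0.0008,0.2625],[-0.0008,0.0008,0.2625],[-0.0008,0.0008,0.2625],[-0.0008,0.0008,0.2625]], turn=[0,0,0,0,0,0,0,0,0,0,0,0], hand=[1,1,1,1,1,1,-1,-1,-1,-1,-1,-1])

```text
clock: 13.48
eef_pos: [0.3956, 0.3028, 0.012]
ee_rot: [-0.0, 0.443, 0.897, -0.0]
contact_force: [-0.3, -0.5, 3.5]
opening: 0.413
grasp_force: 30.1
```

In the tool's units: -110 mm / 600 = -0.1833, -100 mm / 600 = -0.1667.

Request:
play_rows(dp=[[0,0,0],[0,0,0],[0,0,-0.0083],[0,0,-0.05],[0,0,-0.1167],[0,0,-0.1667],[0,0,-0.1833],[0,0,-0.1833]], turn=[0,0,0,0,0,0,0,0], hand=[-1,-1,-1,-1,-1,-1,-1,-1])

```text
clock: 14.48
eef_pos: [0.3957, 0.3029, 0.1218]
ee_rot: [0.0, 0.443, 0.897, 0.0]
contact_force: [-0.3, 0.1, -3.6]
opening: 0.411
grasp_force: 30.0
```

```bash
python3 - <<'E'
from h import *
s=imaging.capture("side")
cv2.imwrite("pics/lift2.png",s["color"][50:300,130:480])
plan(.3856,-.297,.121,-37.6,20,True)
E
```

```text
pose [0.3953 0.3026 0.121 ] head 37.5 tilt [-0.001 -0.001 -1.   ] q [-0.92  0.11  0.19  1.96 -0.02  1.08 -0.07] op 0.408 t 14.525
[[-33.0, -2.0, 0.0], [-65.0, -5.0, 0.0], [-97.0, -11.0, 0.0], [-128.0, -19.0, 0.0], [-159.0, -29.0, 0.0], [-189.0, -41.0, 0.0], [-219.0, -55.0, 0.0], [-247.0, -71.0, 0.0], [-274.0, -88.0, 0.0], [-300.0, -108.0, 0.0], [-324.0, -128.0, 0.0], [-347.0, -151.0, 0.0], [-369.0, -175.0, 0.0], [-389.0, -200.0, 0.0], [-407.0, -226.0, 0.0], [-423.0, -254.0, 0.0], [-438.0, -282.0, 0.0], [-451.0, -312.0, 0.0], [-461.0, -342.0, 0.0], [-470.0, -372.4, 0.5]]
[np.float64(3.8), np.float64(7.5), np.float64(11.3), np.float64(15.0), np.float64(18.8), np.float64(22.5), np.float64(26.3), np.float64(30.0), np.float64(33.8), np.float64(37.5), np.float64(41.3), np.float64(45.0), np.float64(48.8), np.float64(52.5), np.float64(56.3), np.float64(60.1), np.float64(63.8), np.float64(67.6), np.float64(71.3), np.float64(75.1)]
```

View pics/lift2.png

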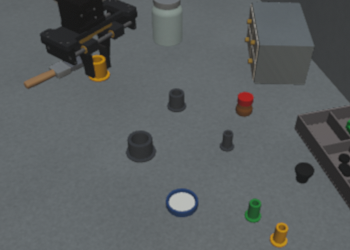

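Medium bush is held upright (crop (98,68)).

In the tool's units: -324 mm / 600 = -0.54, -300 mm / 600 = -0.5, 41.3 degrees / 90 = 0.4589.

Request:
play_rows(dp=[[-0.055,-0.0033,0],[-0.1083,-0.0083,0],[-0.1617,-0.0183,0],[-0.2133,-0.0317,0],[-0.265,-0.0483,0],[-0.315,-0.0683,0],[-0.365,-0.0917,0],[-0.4117,-0.1183,0],[-0.4567,-0.1467,0],[-0.5,-0.18,0],[-0.54,-0.2133,0],[-0.54,-0.2133,0]], turn=[0.0422,0.0833,0.1256,0.1667,0.2089,0.25,0.2922,0.3333,0.3756,0.4167,0.4589,0.4589], hand=[-1,-1,-1,-1,-1,-1,-1,-1,-1,-1,-1,-1])

```text
clock: 16.02
eef_pos: [0.4908, -0.0357, 0.122]
ee_rot: [0.0, 0.733, 0.681, -0.0]
contact_force: [-0.2, 0.3, -1.3]
opening: 0.41
grasp_force: 30.0
```

```bash
python3 - <<'E'
from h import *
plan(.3856,-.297,.08,-37.6,9,True)
E
```

```text
pose [ 0.4908 -0.0357  0.122 ] head -4.2 tilt [-0.    -0.001 -1.   ] q [-0.54  0.09  0.55  1.99 -0.05  1.08 -0.04] op 0.41 t 16.025
[[-32.0, -2.0, 5.0], [-63.0, -5.0, 9.0], [-95.0, -11.0, 14.0], [-126.0, -19.0, 19.0], [-156.0, -28.0, 23.0], [-185.0, -40.0, 28.0], [-214.0, -53.0, 33.0], [-242.0, -69.0, 37.0], [-268.3, -85.6, 42.2]]
[np.float64(3.7), np.float64(7.4), np.float64(11.1), np.float64(14.8), np.float64(18.5), np.float64(22.2), np.float64(26.0), np.float64(29.7), np.float64(33.4)]
```

In the tool's units: -268.3 mm / 600 = -0.4472, -242 mm / 600 = -0.4033, 33.4 degrees / 90 = 0.3711.

Request:
play_rows(dp=[[-0.0533,-0.0033,0],[-0.105,-0.0083,0],[-0.1583,-0.0183,0],[-0.21,-0.0317,0.0033],[-0.26,-0.0467,0.0083],[-0.3083,-0.0667,0.0167],[-0.3567,-0.0883,0.0333],[-0.4033,-0.115,0.05],[-0.4472,-0.1427,0.07],[-0.4472,-0.1427,0.07],[-0.4472,-0.1427,0.07]], turn=[0.0411,0.0822,0.1233,0.1644,0.2056,0.2467,0.2889,0.33,0.3711,0.3711,0.3711], hand=[-1,-1,-1,-1,-1,-1,-1,-1,-1,-1,-1])

```text
clock: 17.4
eef_pos: [0.3876, -0.2943, 0.0799]
ee_rot: [-0.0, 0.896, 0.444, -0.0]
contact_force: [0.6, 0.3, -2.3]
opening: 0.409
grasp_force: 30.0
```

```bash
python3 - <<'E'
from h import *
s=imaging.capture("side")
cv2.imwrite("pics/over2.png",s["color"][200:480,150:500])
plan(.3856,-.297,.0195,-37.6,4)
E
```

```text
pose [ 0.388  -0.2939  0.08  ] head -37.2 tilt [ 0.  0. -1.] q [-0.2   0.16  0.82  2.05 -0.14  0.98  0.05] op 0.413 t 17.45
[[-1.0, -0.0, 15.0], [-2.0, -0.0, 30.0], [-3.0, -0.0, 45.0], [-3.9, -0.1, 60.5]]
[np.float64(0.1), np.float64(0.2), np.float64(0.3), np.float64(0.4)]
```

View pics/over2.png

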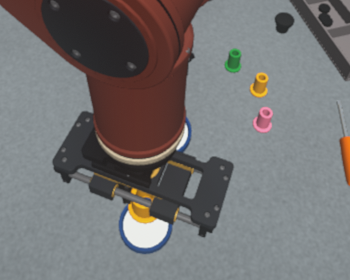

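In the tool's units: 61 mm / 600 = 0.1017, 60.5 mm / 600 = 0.1008.

Request:
play_rows(dp=[[-0.0017,0,0.025],[-0.0033,0,0.05],[-0.005,0,0.07],[-0.0065,0,0.085],[-0.0065,0,0.0933],[-0.0065,0,0.0983],[-0.0065,0,0.1008],[-0.0065,0,0.1017],[-0.0065,0,0.1017]], turn=[0,0,0,0,0,0,0,0,0], hand=[-1,-1,-1,-1,-1,-1,-1,-1,-1])

```text
clock: 18.58
eef_pos: [0.3856, -0.2973, 0.0199]
ee_rot: [-0.0, 0.896, 0.444, 0.0]
contact_force: [-4.1, 2.3, 12.0]
opening: 0.408
grasp_force: 30.0
```

In the tool's units: -0.4 mm / 600 = -0.0007.

Request:
play_rows(dp=[[0,0,-0.0007],[0,0,-0.0007],[0,0,-0.0007],[0,0,-0.0007],[0,0,-0.0007],[0,0,-0.0007],[0,0,-0.0007]], turn=[0,0,0,0,0,0,0], hand=[-1,1,1,1,1,1,1])

```text
clock: 19.45
eef_pos: [0.3854, -0.2973, 0.0194]
ee_rot: [0.0, 0.896, 0.444, -0.0]
contact_force: [0.2, -0.5, 0.3]
opening: 0.967
grasp_force: 0.0
```

In the tool's units: -150 mm / 600 = -0.25, -120 mm / 600 = -0.2.

Request:
play_rows(dp=[[0,0,-0.025],[0,0,-0.0667],[0,0,-0.1333],[0,0,-0.2],[0,0,-0.25],[0,0,-0.25]], turn=[0,0,0,0,0,0], hand=[1,1,1,1,1,1])

```text
clock: 20.2
eef_pos: [0.3866, -0.2982, 0.1722]
ee_rot: [0.002, 0.896, 0.444, 0.002]
contact_force: [0.2, -0.3, -0.4]
opening: 0.998
grasp_force: 0.0
```

```bash
python3 - <<'E'
from h import *
t,s=imaging.capture("top"),imaging.capture("side")
for n,x in(("brass_large",(.45,-.162)),("brass_medium",(.3856,-.297))):
  try: print(n,*fit([s],n,x,.008))
  except Exception as e: print(e)
try: print(*fit([t,s],"brass_small",(.6386,-.1246)))
except Exception as e: print(e)
cv2.imwrite("pics/rel2.png",s["color"][200:480,150:500])
plan(.6386,-.1246,.17,0,12,True)
E
```

```text
brass_large [ 0.47716988 -0.17680534] [  6.33587408 -12.77159854  -5.2632371    4.25282325]
brass_medium [ 0.38594555 -0.29777738] [-0.38172209 -0.98171334  0.38470913  0.84456405]
[ 0.63898864 -0.12452071] [ 0.12484818  0.16136754  0.16422495 -0.07144075 -0.12189685 -0.07891607
  0.13398929 -0.23225712]
pose [ 0.3854 -0.2972  0.1696] head -37.2 tilt [ 0.001  0.    -1.   ] q [-0.26  0.01  0.85  1.96 -0.01  1.18 -0.06] op 1.003 t 20.3
[[19.0, 13.0, -0.0], [40.0, 26.0, -0.0], [61.0, 38.0, -0.0], [83.0, 49.0, -0.0], [106.0, 59.0, -0.0], [130.0, 68.0, -0.0], [155.0, 75.0, -0.0], [181.0, 82.0, -0.0], [207.0, 88.0, -0.0], [235.0, 92.0, -0.0], [262.0, 95.0, -0.0], [290.6, 97.1, -0.1]]
[np.float64(-3.1), np.float64(-6.2), np.float64(-9.3), np.float64(-12.4), np.float64(-15.5), np.float64(-18.6), np.float64(-21.7), np.float64(-24.8), np.float64(-27.9), np.float64(-31.0), np.float64(-34.1), np.float64(-37.2)]
```

View pics/rel2.png

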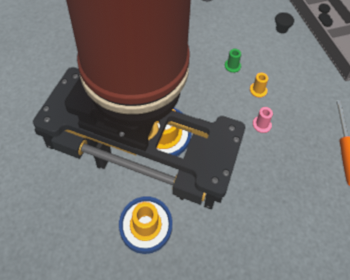

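Medium is centred in its nest (crop (146,215)). Next the small brass bush.

In the tool's units: 290.8 mm / 600 = 0.4847, 262 mm / 600 = 0.4367, -37.2 degrees / 90 = -0.4133.

Request:
play_rows(dp=[[0.0317,0.0217,0],[0.0667,0.0433,0],[0.1017,0.0633,0],[0.1383,0.0817,0],[0.1767,0.0983,0],[0.2167,0.1133,0],[0.2583,0.125,0],[0.3017,0.1367,0],[0.345,0.1467,0],[0.3917,0.1533,0],[0.4367,0.1583,0],[0.4847,0.162,0]], turn=[-0.0344,-0.0689,-0.1033,-0.1378,-0.1722,-0.2067,-0.2411,-0.2756,-0.31,-0.3444,-0.3789,-0.4133], hand=[1,1,1,1,1,1,1,1,1,1,1,1])

```text
clock: 21.8
eef_pos: [0.6399, -0.1232, 0.1694]
ee_rot: [-0.0, 0.706, 0.708, 0.0]
contact_force: [0.1, 0.6, -0.5]
opening: 0.997
grasp_force: 0.0
```

In the tool's units: 90 mm / 600 = 0.15, 70 mm / 600 = 0.1167.

Request:
play_rows(dp=[[0,0,0.05],[0,0,0.1167],[0,0,0.15],[0,0,0.15]], turn=[0,0,0,0], hand=[1,1,1,1])

```text
clock: 22.3
eef_pos: [0.6383, -0.1241, 0.0782]
ee_rot: [-0.001, 0.707, 0.707, -0.001]
contact_force: [-0.0, -0.4, 0.5]
opening: 1.005
grasp_force: 0.0
```

```bash
python3 - <<'E'
from h import *
s=imaging.capture("side")
cv2.imwrite("pics/pre3.png",s["color"][150:400,300:550])
plan(.6388,-.1246,.011,0,4)
E
```

```text
pose [ 0.6391 -0.1244  0.0797] head -0.0 tilt [-0. -0. -1.] q [-0.32  0.49  0.59  1.65 -0.3   1.09  0.35] op 1.006 t 22.35
[[-0.0, -0.0, 17.0], [-0.0, -0.0, 34.0], [-0.0, -0.0, 52.0], [-0.1, -0.3, 68.7]]
[np.float64(-0.0), np.float64(-0.0), np.float64(-0.0), np.float64(-0.0)]
```

View pics/pre3.png

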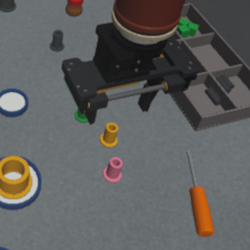

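The open fingers straddle the brass small bush (crop (110,133)); green and pink are clear.

In the tool's units: 68.5 mm / 600 = 0.1142, 67 mm / 600 = 0.1117.

Request:
play_rows(dp=[[0,0,0.0333],[0,0,0.0667],[0,0,0.0967],[0,0,0.1117],[0,0,0.1142],[0,0,0.1142],[0,0,0.1142],[0,0,0.1142],[0,0,0.1142],[0,0,0.1142],[0,0,0.1142],[0,0,0.1142]], turn=[0,0,0,0,0,0,0,0,0,0,0,0], hand=[1,1,1,1,1,-1,-1,-1,-1,-1,-1,-1])

```text
clock: 23.85
eef_pos: [0.6388, -0.1246, 0.0108]
ee_rot: [-0.0, 0.707, 0.707, -0.0]
contact_force: [-0.4, -0.0, 0.4]
opening: 0.287
grasp_force: 0.0
```

In the tool's units: -110 mm / 600 = -0.1833, -100 mm / 600 = -0.1667.

Request:
play_rows(dp=[[0,0,0],[0,0,0],[0,0,-0.0083],[0,0,-0.05],[0,0,-0.1167],[0,0,-0.1667],[0,0,-0.1833],[0,0,-0.1833]], turn=[0,0,0,0,0,0,0,0], hand=[-1,-1,-1,-1,-1,-1,-1,-1])

```text
clock: 24.85
eef_pos: [0.6389, -0.1245, 0.1209]
ee_rot: [0.0, 0.707, 0.707, 0.0]
contact_force: [-1.1, -0.3, -0.6]
opening: 0.242
grasp_force: 30.0
```

```bash
python3 - <<'E'
from h import *
s=imaging.capture("side")
cv2.imwrite("pics/lift3.png",s["color"][150:400,250:500])
plan(.4942,.0023,.081,0,8)
E
```

```text
pose [ 0.6383 -0.1243  0.1199] head -0.0 tilt [-0.001  0.    -1.   ] q [-0.33  0.45  0.6   1.61 -0.27  1.16  0.33] op 0.244 t 24.9
[[16.0, -18.0, 5.0], [32.0, -36.0, 10.0], [47.0, -54.0, 15.0], [63.0, -72.0, 20.0], [79.0, -90.0, 24.0], [95.0, -108.0, 29.0], [111.0, -126.0, 34.0], [126.5, -144.2, 39.1]]
[np.float64(-0.0), np.float64(-0.0), np.float64(-0.0), np.float64(-0.0), np.float64(-0.0), np.float64(-0.0), np.float64(-0.0), np.float64(-0.0)]
```

View pics/lift3.png

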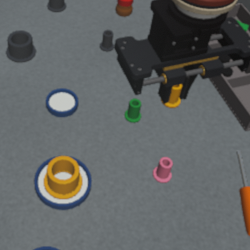

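Small bush is held (crop (175,97)).

In the tool's units: -144.2 mm / 600 = -0.2403, 126.5 mm / 600 = 0.2108.

Request:
play_rows(dp=[[0.0167,-0.0183,0],[0.0467,-0.0533,0.0033],[0.0833,-0.095,0.0083],[0.1167,-0.1333,0.02],[0.15,-0.1717,0.0367],[0.18,-0.205,0.05],[0.2033,-0.2317,0.06],[0.2108,-0.2403,0.065],[0.2108,-0.2403,0.065],[0.2108,-0.2403,0.065]], turn=[0,0,0,0,0,0,0,0,0,0], hand=[-1,-1,-1,-1,-1,-1,-1,-1,-1,-1])

```text
clock: 26.15
eef_pos: [0.4953, 0.0015, 0.082]
ee_rot: [0.0, 0.708, 0.707, 0.0]
contact_force: [1.6, 0.3, -0.5]
opening: 0.239
grasp_force: 30.0
```

```bash
python3 - <<'E'
from h import *
s=imaging.capture("side")
cv2.imwrite("pics/over3.png",s["color"][150:400,200:450])
plan(.4942,.0023,.0195,0,4)
E
```

```text
pose [0.4953 0.0014 0.082 ] head -0.1 tilt [ 0.001 -0.    -1.   ] q [-0.63  0.16  0.58  2.02 -0.1   0.99  0.  ] op 0.24 t 26.2
[[0.0, -0.0, 16.0], [0.0, -1.0, 31.0], [1.0, -1.0, 47.0], [0.9, -1.1, 62.5]]
[np.float64(-0.0), np.float64(-0.0), np.float64(-0.1), np.float64(-0.1)]
```

View pics/over3.png

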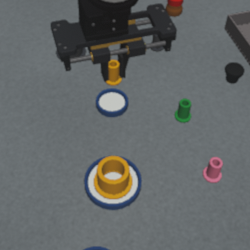

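The small bush hangs over the small nest (crop (114,72) vs nest (112,102)). Lowering.

In the tool's units: 62.3 mm / 600 = 0.1038, 61.5 mm / 600 = 0.1025.

Request:
play_rows(dp=[[0,0,0.025],[0,-0.0017,0.05],[0.0008,-0.0017,0.07],[0.0008,-0.0017,0.0867],[0.0008,-0.0017,0.095],[0.0008,-0.0017,0.1],[0.0008,-0.0017,0.1025],[0.0008,-0.0017,0.1038],[0.0008,-0.0017,0.1038]], turn=[0,0,0,0,0,0,0,0,0], hand=[-1,-1,-1,-1,-1,-1,-1,-1,-1])

```text
clock: 27.32
eef_pos: [0.4938, 0.0026, 0.0197]
ee_rot: [0.0, 0.707, 0.707, 0.0]
contact_force: [-0.1, 0.1, -0.8]
opening: 0.237
grasp_force: 30.0
```

In the tool's units: 0.7 mm / 600 = 0.0012, 0.4 mm / 600 = 0.0007.

Request:
play_rows(dp=[[0,0,0.0007],[0,0,0.0012],[0,0,0.0012],[0,0,0.0012],[0,0,0.0012],[0,0,0.0012],[0,0,0.0012],[0,0,0.0012]], turn=[0,0,0,0,0,0,0,0], hand=[-1,-1,-1,1,1,1,1,1])

```text
clock: 28.32
eef_pos: [0.4937, 0.0026, 0.0189]
ee_rot: [0.0, 0.707, 0.707, -0.0]
contact_force: [-0.2, -0.1, 0.2]
opening: 0.721
grasp_force: 0.0
```

In the tool's units: -150 mm / 600 = -0.25, -120 mm / 600 = -0.2.

Request:
play_rows(dp=[[0,0,0.0012],[0,0,-0.025],[0,0,-0.0667],[0,0,-0.1333],[0,0,-0.2],[0,0,-0.25],[0,0,-0.25],[0,0,-0.25]], turn=[0,0,0,0,0,0,0,0], hand=[1,1,1,1,1,1,1,1])

```text
clock: 29.32
eef_pos: [0.4934, 0.0025, 0.1688]
ee_rot: [-0.0, 0.707, 0.707, 0.0]
contact_force: [0.4, -0.2, -0.1]
opening: 1.001
grasp_force: 0.0
```

```bash
python3 - <<'E'
from h import *
s=imaging.capture("side")
for n,x in(("brass_large",(.45,-.162)),("brass_medium",(.3856,-.297)),("brass_small",(.494,.0023))):
  try: print(n,*fit([s],n,x,.008))
  except Exception as e: print(e)
cv2.imwrite("pics/end.png",s["color"])
print(ctrl.read_state()["clock"])
E
```

```text
brass_large [ 0.4493152  -0.16178507] [-0.58548107 -0.40046369  0.58817764  0.32284964]
brass_medium [ 0.38594555 -0.29777738] [-0.38172209 -0.98171334  0.38470913  0.84456405]
brass_small [0.4938498  0.00251761] [-0.44439198 -0.50146711  0.44631053  0.46146643]
29.375
```

View pics/end.png

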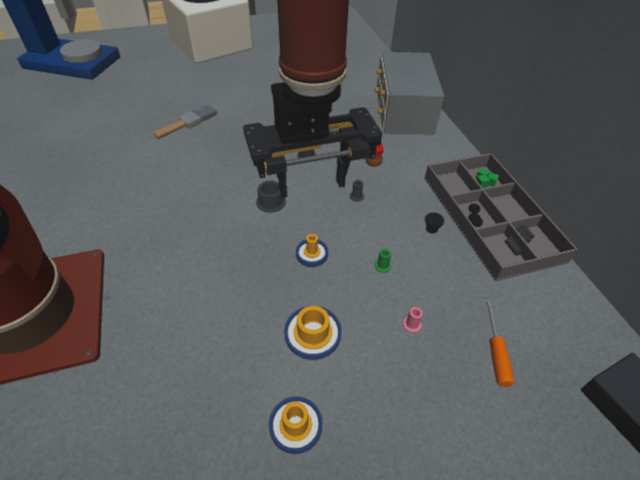

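All three brass bushes stand centred in their nests, at (312,246), (313,327) and (295,420). The steel bushes in view haven't moved.

```bash
python3 -c "
from cell import ctrl
print(ctrl.job_done())"
```

```text
the job is handed in; nothing more can be done
None
```

The job is handed in at about 29 s: the large, medium and small brass bushes stand released in their own nests, about 1 mm off centre by the side camera, and no move went near the steel bushes (the medium one was behind the gripper in the last picture); no verdict came back.

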